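Push the weighed dish between the scales

ROBOT

A 6-joint arm with a two-finger parallel gripper is mounted at the origin on a cart in front of the work surface, level with it; the furniture and walls round the work are solid. World frame = base frame: x ahead of the robot, y to its left, z up, the work surface at z = 0. Lengths are in m, angles in rad, forces in N, time in s.
With the tool pointing down it reaches from about 0.425 to 0.95 m from the base axis. Payload 3.5 kg.
Tool frame: the origin (TCP) lies between the finger pads; the fingertips stand 25 mm ahead of it and the grasp point (between the pads) lies 6 mm ahead of it (ctrl.finger_overhang is the distance from the TCP to the fingertips, in m); x points along the fingers, y is the direction in which the jaws open and shut, and the axes are right-handed (so a half turn about x gives the same grasp; the last joint's range is limited). The gripper opens to 85 mm and grips with 20 to 120 N. Pads are 22 mm wide; open, the fingers measure 114 mm over their backs; the gripper's body (76 mm by 85 mm) begins 54 mm behind the grasp point. The pads swing forward as they close: fully open they stand 13 mm farther back than shut.
Start: joints at [-1.277, 0.286, 1.577, -0, 1.279, -0.15], TCP at [0.29, -0.61, 0.256] pointing down, gripper open.
Joint ranges: [-2.77, 2.77], [-0.9, 2.22], [0.21, 2.48], [-1.53, 4.67], [0.24, 2.81], [-2.84, 2.84]. Speed limits (rad/s): [2.79, 2.79, 3.14, 3.14, 3.14, 3.14].

INTERFACE

Orientations are given as a unit quaternion [x, y, z, w].
In Python, from plant import ctrl gives the robot as it stands.
- The arm moves only by the tool play_rows, never from a script. Its argument "targets" is a list of rows, each an object with "delta_pos": the shift along the world's x, y, z normalised to -1 to 1, where 1 is 1000 mm, a list of three; "delta_rot": the turn, a rotation vector about the world's x, y, z normalised to -1 to 1, where 1 is pi rad, a list of three; "claw": the finger opening in mm, from 0 to 85.4. In form: [{"delta_pos": [tx, ty, tz], "delta_rot": [wx, wy, wz], "claw": claw}, ...]. A call has 1 to 20 rows; each row is the pose to reach, as a shift and turn from the pose measured when the call began, turning the shorter way round; what a row does not reach only later rows make up. A row lasts 1/12 s, in which the tool goes at most 41.7 mm and 7.16 degrees, less where a joint would pass 70% of its speed; a pose out of reach is approached as far as the arm can. A call with a number of a shift or a turn outside -1 to 1 is refused whole. A call with a gripper value outside its range is refused whole. The fingers move at their own pace and stop on an object; "newtons" is the grip in N (left out, the last holds). Time passes only in rows, so rows that repeat a pose let the fingers close. It gives the time, the measured TCP pose, the force and the opening at its end, in the units of the state.
- ctrl.get_state(): the state, without advancing time (a new reading comes with each control period).
- ctrl.read_camera(name): name is "side" or "top" or "wrist"; returns the picture (384x512x3 uint8, blue, green, red); there is no depth.
- ctrl.calibration(name): a dict with "fx", "fy", "cx", "cy" (pixels), "camera_from_world" (4x4, takes a point from world to camera coordinates). Camera axes: x right, y down, z forward; pixel columns grow to the right and rows downward; lengths in m; the calibration is good to about 2 mm. A picture is of the moment at which its call begins: read the wrist's pose just before it. calibration takes no time and is no camera call; for the wrist camera it gives the pose at the moment of the call.
- ctrl.sign_off(): hands the job in, once; it reports no verdict.
The state is a dict: "time": time; "qpos": joint angles; "dq": joint speeds; "joint_efforts": joint torques, N m; "eef_pos": TCP position; "tcp_rot": TCP orientation; "contact_force": force on the tool from outside, world axes, zero at the start; "wrist_torque": the same for the moment, N m; "opening": opening from 0.0 (shut) to 1.0 (fully open).
Only numpy, scipy, OpenCV 4.12 (cv2) and the standard library are available. Lean on these libraries where they do the work, as an engineer would, in place of code of your own. Each camera call takes 0.05 s, during which the arm holds its last target. There are 200 camera calls.

TASK

Push the steel dish of broken cookies along the table, through the narrow gap between the two kitchen scales, and on until it stands wholly on the round green spot on the other side. Push it gently with the fingertips only: do not pinch, lift or tip the dish, and leave the cup, stamp, marker and loose cookie where they are.

Things in the scene. Friction and masses are not known exactly. Their poses are not given: they have to be found in the camera images.
- cookie_dish: loose round steel dish filled with small broken cookies, 108 mm across the rim (up to 111 mm at its widest), 35 mm high with the heap; the rim flares out and its outer edge, where it can be pushed, lies 6 to 16 mm above the table; the foot is 76 mm across. Weighs 0.1 to 0.18 kg and slides flat on the table. Origin: centre of the underside. It starts on the left or on the right of the scales, the spot is then on the other side
- spot: flat round green spot with a thin white ring, 160 mm across, about 1 mm thin, stuck to the table; it offers no step or resistance to things sliding over it. Origin: its centre on the table
- lane: thin yellow tape line, 10 x 200 mm, stuck flat on the table (no step), that marks the middle of the gap between the two scales. Origin: the middle of the line, midway between the scales; its y axis runs along the line, the way through the gap, its x axis points across the gap toward the far scale. The gap is 118 to 124 mm wide along the scales' whole length
- far_scale: white kitchen scale with red plate, fixed to the table, on the far side of the gap as seen from the robot; 133 mm (its x, across the gap) by 206 mm (its y, along the gap) by 37 mm high; its straight sides are parallel to the lane. Origin: centre of the underside
- near_scale: white kitchen scale with red plate, fixed to the table, on the robot's side of the gap; same size and axes as the far scale. Origin: centre of the underside
- measuring_cup: small white measuring cup, bystander, standing on the red plate of the far scale, 37 mm above the table, 55 mm across, 40 mm high, origin at the centre of its underside
- stamp: date stamp with red knob and black foot, bystander, on the open table to the right of the scales, 26 x 44 mm, 70 mm high, origin at the centre of its underside
- marker: blue and white marker pen lying down, bystander, 135 mm long along its y axis, 17 mm thick, origin at the middle of its underside
- heart_cookie: heart-shaped golden cookie lying on the table, bystander, 51 x 57 mm, 8 mm thick, origin at the middle of its underside
Mind the look-alikes: they are no part of the job. Leave any orange look-alike of the cookie_dish alone.

How it is judged:
On the way:
1. the dish passes along the gap between the two scales, standing on the table (y of cookie_dish in the frame of lane between -0.05 and 0.05 m and x of cookie_dish in the frame of lane between -0.012 and 0.012 m and height (world z) of cookie_dish below 0.006 m), for 0.1 s.
At the end, for the whole second after the job is handed in: the dish stands flat and at rest on the table with its centre within 28 mm of the centre of the green spot, after passing between the scales (horizontal distance between cookie_dish and spot below 0.028 m and height (world z) of cookie_dish below 0.004 m and angle between cookie_dish's own z axis and vertical below 0.08 rad and linear speed of cookie_dish below 0.01 m/s); the robot touches nothing.
It fails at once if the dish is lifted (origin more than 10 mm above the table) (height (world z) of cookie_dish above 0.01 m).
It fails at once if the dish is tipped by more than 0.2 rad (angle between cookie_dish's own z axis and vertical above 0.2 rad).
It fails at once if the fingers press on the dish with more than 18 N (pinched, or shoved hard) (contact force between the fingers and cookie_dish above 18 N).
It fails at once if a bystander is moved by more than 15 mm (distance of any of measuring_cup, stamp, marker, heart_cookie from where it was at the start of the episode above 0.015 m).
It also fails if it takes over 72 s, if anything falls off the work surface, if the arm or the gripper's body presses on something with over 40 N, if the wrist force passes 120 N, or if a joint passes its speed limit or range.

## Working session

There is one attempt and no reset: what is moved stays moved. The work goes in short steps, Python scripts to look and compute and a tool call to move; the robot and the scene stay as the last step left them, time stands still between calls to the robot, and variables do not carry over. Pictures are saved under pics/ and viewed, about 8 in all and at most 12, crops included, and the job is handed in when it is done.

Besides the shell and the picture viewer there is one more tool, called after ">>>" by a JSON object that holds its "api" and its "payload", one argument or row to a line. play_rows: Moves the arm, as the interface text tells. Its arguments: {"type":"object","properties":{"targets":{"type":"array"},"newtons":{"type":"number"}},"required":["targets"]}

```bash
mkdir -p pics; ls; python3 - <<'E'
from plant import ctrl
import cv2,numpy as np
s=ctrl.get_state();print(s['time'],s['eef_pos'],s['tcp_rot'],s['opening'],ctrl.finger_overhang)
for n in('top','side'):
    im=ctrl.read_camera(n);cv2.imwrite(f'pics/{n}0.png',im)
    c=ctrl.calibration(n);print(n,c['fx'],c['cx'],c['cy'],np.round(c['camera_from_world'],3).tolist())
E
```

```text
pics
0.0 [ 0.28966289 -0.60902829  0.25492866] [-0.68970711 -0.15646301  0.68983025 -0.15478256] 1.003411792684876 0.025
top 356.2467012020638 252.86360256753514 196.06170229102776 [[0.018, -0.999, -0.027, -0.041], [-0.991, -0.014, -0.13, 0.564], [0.129, 0.029, -0.991, 1.001], [0.0, 0.0, 0.0, 1.0]]
side 480.1071249335898 249.7088426139453 195.01610889665383 [[-0.824, -0.566, -0.005, 0.424], [-0.358, 0.527, -0.771, 0.275], [0.439, -0.633, -0.637, 1.237], [0.0, 0.0, 0.0, 1.0]]
```

View pics/top0.png

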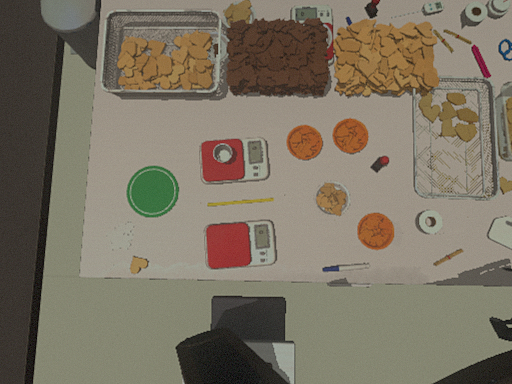

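View pics/side0.png

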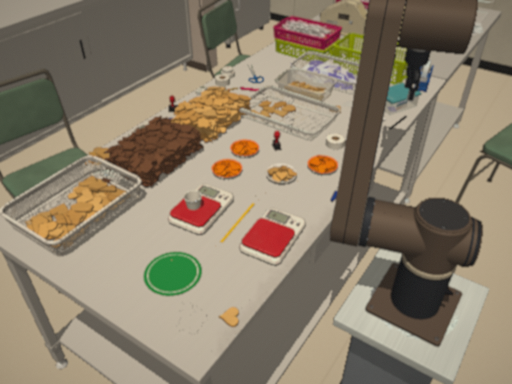

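```bash
cat > h.py <<'E'
import numpy as np,cv2
from plant import ctrl
def ray(name,px,z,c=None):
    c=c or ctrl.calibration(name);T=np.array(c['camera_from_world']);R,t=T[:3,:3],T[:3,3]
    px=np.atleast_2d(np.asarray(px,float));d=np.c_[(px[:,0]-c['cx'])/c['fx'],(px[:,1]-c['cy'])/c['fy'],np.ones(len(px))]@R
    o=-R.T@t
    return (o+d*((z-o[2])/d[:,2])[:,None])[:,:2]
def blobs(m,amin):
    n,l,s,c=cv2.connectedComponentsWithStats(m.astype(np.uint8)*255)
    return [(s[i][4],l==i,c[i]) for i in range(1,n) if s[i][4]>amin]
def pix(m): y,x=np.nonzero(m);return np.c_[x,y]
def hsv(im): return cv2.split(cv2.cvtColor(im,cv2.COLOR_BGR2HSV))
E
python3 - <<'E'
from h import *
for n in('top','side'):
    im=cv2.imread(f'pics/{n}0.png');H,S,V=hsv(im)
    def rep(k,m,z,amin):
        for a,mm,c in blobs(m,amin):
            p=ray(n,pix(mm),z);(cx,cy),wh,an=cv2.minAreaRect((p*1000).astype(np.float32))
            print(n,k,a,c.round(),'mean',p.mean(0).round(4),'rect',round(cx),round(cy),np.round(wh),round(an,1))
    rep('green',(H>50)&(H<85)&(S>120),0.001,300)
    rep('yellow',(H>21)&(H<32)&(S>140),0,60)
    rep('red',((H<6)|(H>174))&(S>170),.037,300)
    rep('tan',(H>8)&(H<24)&(S>60)&(S<190),.02,80)
im=cv2.imread('pics/top0.png')
cv2.imwrite('pics/crop1.png',cv2.resize(im[120:290,190:390],None,fx=3.5,fy=3.5,interpolation=cv2.INTER_CUBIC))
E
```

```text
top green 936 [152. 192.] mean [0.578  0.2759] rect 581 275 [123. 126.] 0.9
top yellow 165 [240. 202.] mean [0.5519 0.0087] rect 552 7 [  8. 194.] 5.7
top tan 7231 [275.  54.] mean [ 1.0153 -0.0914] rect 1039 -93 [318. 332.] 0.4
top tan 8688 [398.  69.] mean [ 0.9688 -0.4678] rect 938 -487 [439. 380.] 87.6
top tan 4554 [166.  63.] mean [0.9837 0.2475] rect 992 252 [198. 302.] 3.7
top tan 226 [509. 118.] mean [ 0.8131 -0.7929] rect 798 -789 [ 18. 170.] 85.8
top tan 838 [350. 136.] mean [ 0.7544 -0.3193] rect 755 -319 [105. 109.] 89.4
top tan 914 [304. 142.] mean [ 0.7333 -0.1815] rect 734 -183 [107. 107.] 46.0
top tan 152 [505. 185.] mean [ 0.6104 -0.7664] rect 610 -768 [31. 47.] 86.0
top tan 663 [331. 199.] mean [ 0.5627 -0.2616] rect 566 -262 [84. 85.] 68.7
top tan 1024 [375. 231.] mean [ 0.4707 -0.3878] rect 471 -388 [107. 106.] 44.7
top tan 215 [137. 264.] mean [0.3617 0.3007] rect 357 298 [48. 48.] 77.5
side green 1258 [172. 273.] mean [0.5809 0.2769] rect 582 275 [126. 123.] 50.0
side yellow 103 [307.  45.] mean [ 1.0499 -1.3079] rect 1043 -1313 [334. 159.] 33.8
side red 725 [19
[... 839 characters left out ...]
08. 117.] 35.2
side tan 371 [281. 173.] mean [ 0.5584 -0.2532] rect 556 -256 [95. 90.] 51.0
side tan 355 [388. 179.] mean [ 0.2467 -0.4252] rect 248 -425 [100.  75.] 1.8
side tan 2869 [ 75. 208.] mean [0.9967 0.2581] rect 1008 249 [304. 174.] 89.9
side tan 207 [237. 223.] mean [0.5405 0.0288] rect 541 24 [ 16. 201.] 5.6
side tan 200 [ 71. 239.] mean [0.8989 0.3566] rect 895 350 [125.  43.] 79.9
side tan 5245 [ 31. 344.] mean [0.7001 0.6385] rect 759 637 [170. 562.] 79.9
side tan 2295 [413. 311.] mean [-0.0075  0.047 ] rect 1 14 [185. 190.] 0.1
side tan 1276 [ 55. 304.] mean [0.746  0.5331] rect 774 512 [ 79. 237.] 71.1
side tan 296 [230. 316.] mean [0.3558 0.3142] rect 352 311 [52. 53.] 81.9
```

View pics/crop1.png

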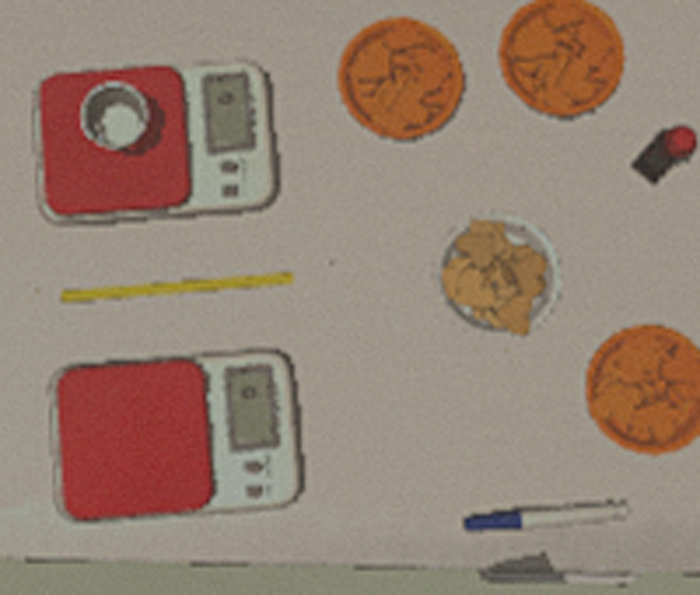

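```bash
cat >> h.py <<'E'
from scipy.spatial.transform import Rotation as Ro
def tool():
    s=ctrl.get_state();R=Ro.from_quat(s['tcp_rot']).as_matrix()
    print('t',round(s['time'],2),'p',np.round(s['eef_pos'],4),'x',R[:,0].round(3),'y',R[:,1].round(3),'F',np.round(s['contact_force'],1),'op',round(s['opening'],3),'q6',round(s['qpos'][5],2));return s,R
E
python3 - <<'E'
from h import *
im=cv2.imread('pics/top0.png');H,S,V=hsv(im)
p=ray('top',pix((H>21)&(H<32)&(S>140)),0);p=p[(abs(p[:,0]-.55)<.03)&(abs(p[:,1])<.12)]
for tag,p in(('top',p),):
    vx,vy,x,y=cv2.fitLine((p).astype(np.float32),cv2.DIST_L2,0,.001,.001).ravel();print('lane',vx,vy,x,y,p[:,1].min(),p[:,1].max())
print('dish',ray('top',[[332.5,198.2],[316,198.2],[349,198.2],[332.5,181.5],[332.5,215]],.014).round(4).tolist())
# scale edges from crop corners: far scale near long edge and near scale far edge, z~.03
print(ray('top',np.array([[50,218],[270,207],[70,362],[285,350]])/3.5+[190,120],.03).round(3).tolist())
s,R=tool()
d=np.array([vx,vy,0]);d*=np.sign(vy)
v=np.cross([0,0,1.],d) # lane perpendicular
for sg in(1,-1):
    a=np.arctan2(*( (sg*v)[[1,0]]))-np.arctan2(R[1,1],R[0,1]);print('yaw',np.degrees((a+np.pi)%(2*np.pi)-np.pi))
E
```

```text
lane 0.096990176 -0.99528533 0.5518763 0.008692846 -0.0888409689411376 0.10395191601985079
dish [[0.5648, -0.267], [0.564, -0.2185], [0.5655, -0.3154], [0.6148, -0.2676], [0.515, -0.2665]]
[[0.605, 0.112], [0.616, -0.073], [0.483, 0.091], [0.496, -0.087]]
t 0.1 p [ 0.2897 -0.6091  0.255 ] x [-0.001  0.002 -1.   ] y [ 0.429 -0.903 -0.002] F [0.5 0.9 0.8] op 0.996 q6 -0.15
yaw -109.85840118131472
yaw 70.14159881868528
```

>>> {"api": "play_rows", "payload": {
  "targets": [
    {"delta_pos": [0.04,0.04,0],"delta_rot": [0,0,0.04],"claw": 50},
    {"delta_pos": [0.08,0.08,0],"delta_rot": [0,0,0.08],"claw": 50},
    {"delta_pos": [0.12,0.12,0],"delta_rot": [0,0,0.12],"claw": 50},
    {"delta_pos": [0.15,0.15,-0.01],"delta_rot": [0,0,0.16],"claw": 50},
    {"delta_pos": [0.18,0.18,-0.02],"delta_rot": [0,0,0.2],"claw": 50},
    {"delta_pos": [0.21,0.2,-0.03],"delta_rot": [0,0,0.24],"claw": 50},
    {"delta_pos": [0.24,0.23,-0.04],"delta_rot": [0,0,0.28],"claw": 50},
    {"delta_pos": [0.26,0.25,-0.05],"delta_rot": [0,0,0.32],"claw": 50},
    {"delta_pos": [0.275,0.265,-0.055],"delta_rot": [0,0,0.36],"claw": 50},
    {"delta_pos": [0.275,0.267,-0.055],"delta_rot": [0,0,0.39],"claw": 50},
    {"delta_pos": [0.275,0.267,-0.055],"delta_rot": [0,0,0.39],"claw": 50},
    {"delta_pos": [0.275,0.267,-0.055],"delta_rot": [0,0,0.39],"claw": 50},
    {"delta_pos": [0.275,0.267,-0.055],"delta_rot": [0,0,0.39],"claw": 50},
    {"delta_pos": [0.275,0.267,-0.055],"delta_rot": [0,0,0.39],"claw": 50},
    {"delta_pos": [0.275,0.267,-0.055],"delta_rot": [0,0,0.39],"claw": 50}
  ]
}}

```text
time: 1.35
eef_pos: [0.564, -0.3435, 0.2007]
tcp_rot: [0.475, 0.524, -0.476, 0.523]
contact_force: [-0.5, 0.4, 0.3]
opening: 0.587
```

```bash
python3 - <<'E'
from h import *
s,R=tool()
c=ctrl.calibration('wrist');im=ctrl.read_camera('wrist');cv2.imwrite('pics/w1.png',im)
import json;json.dump({k:np.array(v).tolist() for k,v in c.items() if k in('fx','fy','cx','cy','camera_from_world')},open('w1.json','w'))
T=np.array(c['camera_from_world']);print(-T[:3,:3].T@T[:3,3],T[2,:3])
def pr(P): q=T[:3,:3]@P+T[:3,3];return (q[0]/q[2]*c['fx']+c['cx'],q[1]/q[2]*c['fy']+c['cy'])
print(pr(np.array([.565,-.267,.014])),pr(np.array([.552,.009,0])))
E
```

```text
t 1.35 p [ 0.564  -0.3435  0.2007] x [-0.002 -0.001 -1.   ] y [ 0.995  0.095 -0.002] F [-0.5  0.4  0.3] op 0.587 q6 -0.79
[ 0.55770735 -0.27661987  0.31897926] [ 0.02292719 -0.26178315 -0.96485436]
(np.float64(262.6807289067906), np.float64(109.16402104228087)) (np.float64(280.5406306541369), np.float64(-233.42607133405602))
```

View pics/w1.png

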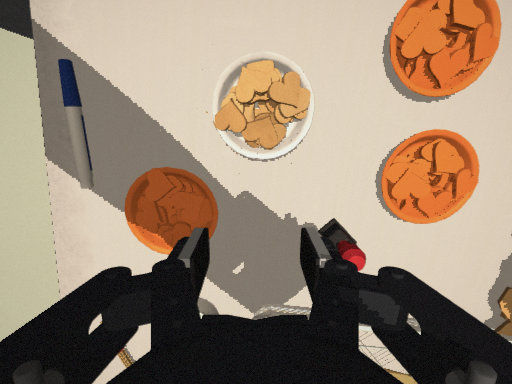

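>>> {"api": "play_rows", "payload": {
  "targets": [
    {"delta_pos": [0.008,0.0,-0.04],"delta_rot": [0,0,0],"claw": 50},
    {"delta_pos": [0.008,0.0,-0.08],"delta_rot": [0,0,0],"claw": 50},
    {"delta_pos": [0.008,0.0,-0.11],"delta_rot": [0,0,0],"claw": 50},
    {"delta_pos": [0.008,0.0,-0.135],"delta_rot": [0,0,0],"claw": 50},
    {"delta_pos": [0.008,0.0,-0.15],"delta_rot": [0,0,0],"claw": 50},
    {"delta_pos": [0.008,0.0,-0.16],"delta_rot": [0,0,0],"claw": 50},
    {"delta_pos": [0.008,0.0,-0.165],"delta_rot": [0,0,0],"claw": 50},
    {"delta_pos": [0.008,0.0,-0.168],"delta_rot": [0,0,0],"claw": 50},
    {"delta_pos": [0.008,0.0,-0.17],"delta_rot": [0,0,0],"claw": 50},
    {"delta_pos": [0.008,0.0,-0.17],"delta_rot": [0,0,0],"claw": 50},
    {"delta_pos": [0.008,0.0,-0.17],"delta_rot": [0,0,0],"claw": 50}
  ]
}}

```text
time: 2.32
eef_pos: [0.5728, -0.344, 0.0322]
tcp_rot: [0.475, 0.523, -0.476, 0.524]
contact_force: [-0.9, 0.1, -0.2]
opening: 0.586
```

```bash
python3 - <<'E'
from h import *
s,R=tool()
a=ctrl.read_camera('side');w=ctrl.read_camera('wrist')
a=cv2.resize(a[140:240,230:360],None,fx=3.8,fy=3.8,interpolation=cv2.INTER_CUBIC)
cv2.imwrite('pics/c2.png',np.vstack([a[:, :494],cv2.resize(w,(494,371))])[:600*2][:751])
E
python3 -c "
import cv2;i=cv2.imread('pics/c2.png');print(i.shape);cv2.imwrite('pics/c2.png',cv2.resize(i,None,fx=.79,fy=.79))"
```

```text
t 2.32 p [ 0.5728 -0.344   0.0322] x [ 0.    -0.002 -1.   ] y [0.995 0.096 0.   ] F [-0.9  0.1 -0.2] op 0.586 q6 -0.79
(751, 494, 3)
```

View pics/c2.png

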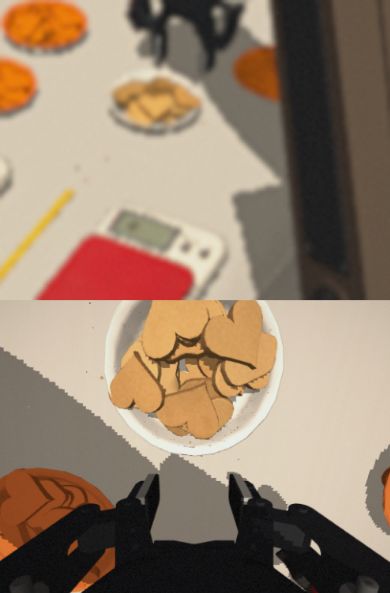

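>>> {"api": "play_rows", "payload": {
  "targets": [
    {"delta_pos": [0,0.0,-0.001],"delta_rot": [0,0,0],"claw": 50},
    {"delta_pos": [0,0.0,-0.002],"delta_rot": [0,0,0],"claw": 50},
    {"delta_pos": [0,0.0,-0.003],"delta_rot": [0,0,0],"claw": 50},
    {"delta_pos": [0,0.0,-0.004],"delta_rot": [0,0,0],"claw": 50},
    {"delta_pos": [0,0.0,-0.005],"delta_rot": [0,0,0],"claw": 50},
    {"delta_pos": [0,0.0,-0.005],"delta_rot": [0,0,0],"claw": 50},
    {"delta_pos": [0,0.0,-0.005],"delta_rot": [0,0,0],"claw": 50}
  ]
}}

```text
time: 3.0
eef_pos: [0.5725, -0.3438, 0.0267]
tcp_rot: [0.475, 0.523, -0.476, 0.524]
contact_force: [-0.0, 0.3, 0.4]
opening: 0.586
```

>>> {"api": "play_rows", "payload": {
  "targets": [
    {"delta_pos": [0,0.0,-0.001],"delta_rot": [0,0,0],"claw": 50},
    {"delta_pos": [0,0.0,-0.002],"delta_rot": [0,0,0],"claw": 50},
    {"delta_pos": [0,0.0,-0.003],"delta_rot": [0,0,0],"claw": 50},
    {"delta_pos": [0,0.0,-0.003],"delta_rot": [0,0,0],"claw": 50}
  ]
}}

```text
time: 3.33
eef_pos: [0.5723, -0.3436, 0.0233]
tcp_rot: [0.475, 0.523, -0.476, 0.523]
contact_force: [0.7, -0.5, -0.1]
opening: 0.586
```

>>> {"api": "play_rows", "payload": {
  "targets": [
    {"delta_pos": [0,0.0,-0.001],"delta_rot": [0,0,0],"claw": 50},
    {"delta_pos": [0,0.0,-0.002],"delta_rot": [0,0,0],"claw": 50},
    {"delta_pos": [0,0.0,-0.003],"delta_rot": [0,0,0],"claw": 50},
    {"delta_pos": [0,0.0,-0.003],"delta_rot": [0,0,0],"claw": 50}
  ]
}}

```text
time: 3.67
eef_pos: [0.5726, -0.3438, 0.022]
tcp_rot: [0.475, 0.524, -0.476, 0.523]
contact_force: [-2.9, 2.8, 7.3]
opening: 0.585
```

>>> {"api": "play_rows", "payload": {
  "targets": [
    {"delta_pos": [0,0.0,0.005],"delta_rot": [0,0,0],"claw": 50},
    {"delta_pos": [0,0.0,0.006],"delta_rot": [0,0,0],"claw": 50},
    {"delta_pos": [0,0.004,0.006],"delta_rot": [0,0,0],"claw": 50},
    {"delta_pos": [0,0.007,0.006],"delta_rot": [0,0,0],"claw": 50},
    {"delta_pos": [0,0.01,0.006],"delta_rot": [0,0,0],"claw": 50},
    {"delta_pos": [0,0.013,0.006],"delta_rot": [0,0,0],"claw": 50},
    {"delta_pos": [0,0.016,0.006],"delta_rot": [0,0,0],"claw": 50},
    {"delta_pos": [0,0.019,0.006],"delta_rot": [0,0,0],"claw": 50},
    {"delta_pos": [0,0.022,0.006],"delta_rot": [0,0,0],"claw": 50},
    {"delta_pos": [0,0.025,0.006],"delta_rot": [0,0,0],"claw": 50},
    {"delta_pos": [0,0.028,0.006],"delta_rot": [0,0,0],"claw": 50},
    {"delta_pos": [0,0.031,0.006],"delta_rot": [0,0,0],"claw": 50},
    {"delta_pos": [0,0.035,0.006],"delta_rot": [0,0,0],"claw": 50},
    {"delta_pos": [0,0.039,0.006],"delta_rot": [0,0,0],"claw": 50},
    {"delta_pos": [0,0.043,0.006],"delta_rot": [0,0,0],"claw": 50},
    {"delta_pos": [0,0.047,0.006],"delta_rot": [0,0,0],"claw": 50},
    {"delta_pos": [0,0.051,0.006],"delta_rot": [0,0,0],"claw": 50},
    {"delta_pos": [0,0.055,0.006],"delta_rot": [0,0,0],"claw": 50},
    {"delta_pos": [0,0.059,0.006],"delta_rot": [0,0,0],"claw": 50},
    {"delta_pos": [0,0.063,0.006],"delta_rot": [0,0,0],"claw": 50}
  ]
}}

```text
time: 5.33
eef_pos: [0.5726, -0.2803, 0.0281]
tcp_rot: [0.475, 0.524, -0.476, 0.523]
contact_force: [0.2, -1.2, 0.6]
opening: 0.582
```

```bash
python3 - <<'E'
from h import *
s,R=tool()
a=ctrl.read_camera('top');w=ctrl.read_camera('wrist')
a=cv2.resize(a[130:250,200:370],None,fx=3,fy=3,interpolation=cv2.INTER_CUBIC)
cv2.imwrite('pics/c3.png',np.hstack([a[:288*2],cv2.resize(w,(288,360//1)) ])) if 0 else cv2.imwrite('pics/c3.png',np.hstack([cv2.resize(a,(420,296)),cv2.resize(w,(380,296))]))
H,S,V=hsv(cv2.imread('pics/top0.png'))
im=ctrl.read_camera('top');H,S,V=hsv(im)
for A,m,c in blobs((H>8)&(H<24)&(S>60)&(S<190),300):
    if 250<c[0]<350 and 170<c[1]<225: print(A,c,ray('top',[c],.025))
E
```

```text
t 5.33 p [ 0.5726 -0.2803  0.0281] x [-0.001 -0.001 -1.   ] y [ 0.995  0.096 -0.001] F [ 0.2 -1.2  0.6] op 0.582 q6 -0.71
```

View pics/c3.png

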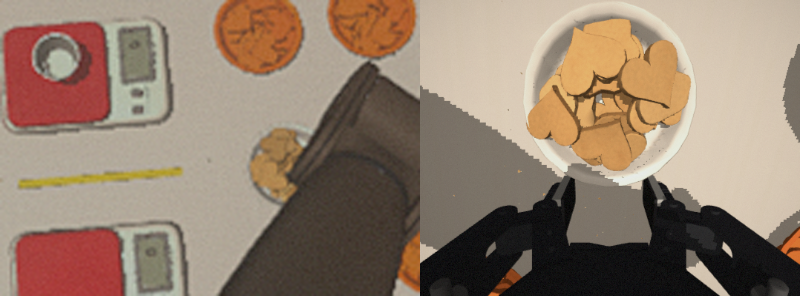

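>>> {"api": "play_rows", "payload": {
  "targets": [
    {"delta_pos": [0.0003,0.004,0],"delta_rot": [0,0,0],"claw": 50},
    {"delta_pos": [0.0006,0.008,0],"delta_rot": [0,0,0],"claw": 50},
    {"delta_pos": [0.001,0.013,0],"delta_rot": [0,0,0],"claw": 50},
    {"delta_pos": [0.0014,0.018,0],"delta_rot": [0,0,0],"claw": 50},
    {"delta_pos": [0.0018,0.023,0],"delta_rot": [0,0,0],"claw": 50},
    {"delta_pos": [0.0021,0.028,0],"delta_rot": [0,0,0],"claw": 50},
    {"delta_pos": [0.0024,0.033,0],"delta_rot": [0,0,0],"claw": 50},
    {"delta_pos": [0.0027,0.038,0],"delta_rot": [0,0,0],"claw": 50},
    {"delta_pos": [0.003,0.043,0],"delta_rot": [0,0,0],"claw": 50},
    {"delta_pos": [0.003,0.048,0],"delta_rot": [0,0,0],"claw": 50},
    {"delta_pos": [0.0025,0.053,0],"delta_rot": [0,0,0],"claw": 50},
    {"delta_pos": [0.002,0.058,0],"delta_rot": [0,0,0],"claw": 50},
    {"delta_pos": [0.002,0.06,0],"delta_rot": [0,0,0],"claw": 50}
  ]
}}

```text
time: 6.57
eef_pos: [0.5746, -0.2196, 0.0281]
tcp_rot: [0.475, 0.524, -0.476, 0.523]
contact_force: [-0.2, -1.6, 0.6]
opening: 0.586
```

```bash
python3 - <<'E'
from h import *
s,R=tool()
c=ctrl.calibration('wrist');w=ctrl.read_camera('wrist');cv2.imwrite('pics/w4.png',w)
H,S,V=hsv(w)
for A,m,cc in blobs((H>8)&(H<24)&(S>60)&(S<190),3000): print('tan',A,cc,ray('wrist',[cc],.03,c))
h=np.array([-.0970,.9953])
print('expect dish',s['eef_pos'][:2]+.06*h)
T=np.array(c['camera_from_world'])
for a in(-.2,-.15,-.1,-.09):
  for z,lat in((0,0),(.037,.06),(.037,-.06)):
    P=np.array([.5519,.0087])+a*h+lat*np.array([.9953,.097]);q=T[:3,:3]@np.r_[P,z]+T[:3,3];print(a,lat,(q[:2]/q[2]*c['fx']+[c['cx'],c['cy']]).round())
E
```

```text
t 6.57 p [ 0.5746 -0.2196  0.0281] x [-0.001 -0.001 -1.   ] y [ 0.995  0.097 -0.001] F [-0.2 -1.6  0.6] op 0.586 q6 -0.63
tan 27762 [255.71547439 122.74717239] [[ 0.56870226 -0.15452715]]
expect dish [ 0.56875145 -0.15985068]
-0.2 0 [254. 190.]
-0.2 0.06 [398. 212.]
-0.2 -0.06 [110. 212.]
-0.15 0 [254.  93.]
-0.15 0.06 [416.  84.]
-0.15 -0.06 [91. 84.]
-0.1 0 [254. -25.]
-0.1 0.06 [440. -83.]
-0.1 -0.06 [ 67. -82.]
-0.09 0 [254. -52.]
-0.09 0.06 [ 445. -122.]
-0.09 -0.06 [  61. -121.]
```

View pics/w4.png

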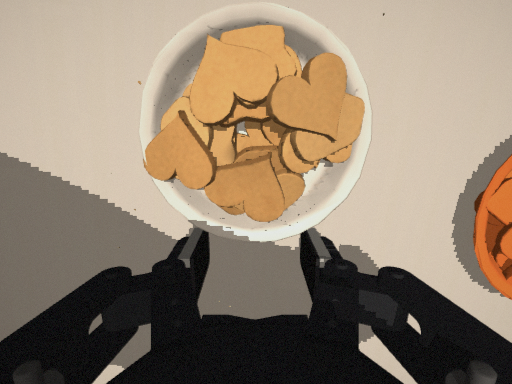

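>>> {"api": "play_rows", "payload": {
  "targets": [
    {"delta_pos": [-0.0004,0.004,0],"delta_rot": [0,0,0],"claw": 50},
    {"delta_pos": [-0.0009,0.009,0],"delta_rot": [0,0,0],"claw": 50},
    {"delta_pos": [-0.0014,0.014,0],"delta_rot": [0,0,0],"claw": 50},
    {"delta_pos": [-0.0019,0.019,0],"delta_rot": [0,0,0],"claw": 50},
    {"delta_pos": [-0.0024,0.024,0],"delta_rot": [0,0,0],"claw": 50},
    {"delta_pos": [-0.0029,0.029,0],"delta_rot": [0,0,0],"claw": 50},
    {"delta_pos": [-0.0034,0.034,0],"delta_rot": [0,0,0],"claw": 50},
    {"delta_pos": [-0.0039,0.039,0],"delta_rot": [0,0,0],"claw": 50},
    {"delta_pos": [-0.0044,0.044,0],"delta_rot": [0,0,0],"claw": 50},
    {"delta_pos": [-0.0049,0.049,0],"delta_rot": [0,0,0],"claw": 50},
    {"delta_pos": [-0.0054,0.054,0],"delta_rot": [0,0,0],"claw": 50},
    {"delta_pos": [-0.0059,0.059,0],"delta_rot": [0,0,0],"claw": 50},
    {"delta_pos": [-0.0063,0.064,0],"delta_rot": [0,0,0],"claw": 50},
    {"delta_pos": [-0.0068,0.069,0],"delta_rot": [0,0,0],"claw": 50},
    {"delta_pos": [-0.0073,0.074,0],"delta_rot": [0,0,0],"claw": 50},
    {"delta_pos": [-0.0078,0.079,0],"delta_rot": [0,0,0],"claw": 50},
    {"delta_pos": [-0.0083,0.084,0],"delta_rot": [0,0,0],"claw": 50},
    {"delta_pos": [-0.0088,0.089,0],"delta_rot": [0,0,0],"claw": 50},
    {"delta_pos": [-0.0093,0.094,0],"delta_rot": [0,0,0],"claw": 50},
    {"delta_pos": [-0.0095,0.096,0],"delta_rot": [0,0,0],"claw": 50}
  ]
}}

```text
time: 8.28
eef_pos: [0.5649, -0.1227, 0.0281]
tcp_rot: [0.475, 0.524, -0.475, 0.523]
contact_force: [-0.3, -1.2, -0.1]
opening: 0.584
```

```bash
python3 - <<'E'
from h import *
s,R=tool()
c=ctrl.calibration('wrist');w=ctrl.read_camera('wrist');cv2.imwrite('pics/w5.png',w)
H,S,V=hsv(w)
for A,m,cc in blobs((H>8)&(H<24)&(S>60)&(S<190),3000): print('tan',A,cc,ray('wrist',[cc],.03,c))
h=np.array([-.0970,.9953])
print('expect dish',s['eef_pos'][:2]+.06*h)
E
```

```text
t 8.28 p [ 0.5649 -0.1227  0.0281] x [-0.002 -0.    -1.   ] y [ 0.995  0.097 -0.002] F [-0.3 -1.2 -0.1] op 0.584 q6 -0.49
tan 27785 [255.81241677 122.71668166] [[ 0.55907814 -0.05762942]]
expect dish [ 0.55908252 -0.06294697]
```

View pics/w5.png

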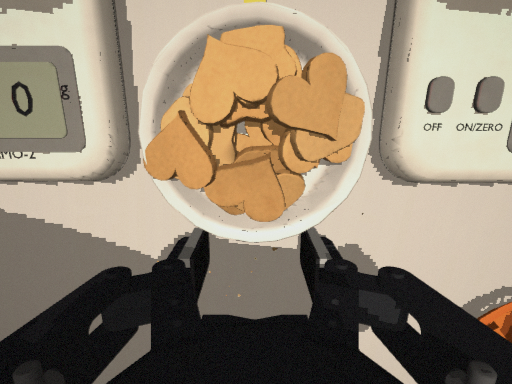

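>>> {"api": "play_rows", "payload": {
  "targets": [
    {"delta_pos": [-0.0004,0.004,0],"delta_rot": [0,0,0],"claw": 50},
    {"delta_pos": [-0.0009,0.009,0],"delta_rot": [0,0,0],"claw": 50},
    {"delta_pos": [-0.0014,0.014,0],"delta_rot": [0,0,0],"claw": 50},
    {"delta_pos": [-0.0019,0.019,0],"delta_rot": [0,0,0],"claw": 50},
    {"delta_pos": [-0.0024,0.024,0],"delta_rot": [0,0,0],"claw": 50},
    {"delta_pos": [-0.0029,0.029,0],"delta_rot": [0,0,0],"claw": 50},
    {"delta_pos": [-0.0034,0.034,0],"delta_rot": [0,0,0],"claw": 50},
    {"delta_pos": [-0.0039,0.039,0],"delta_rot": [0,0,0],"claw": 50},
    {"delta_pos": [-0.0044,0.044,0],"delta_rot": [0,0,0],"claw": 50},
    {"delta_pos": [-0.0049,0.049,0],"delta_rot": [0,0,0],"claw": 50},
    {"delta_pos": [-0.0054,0.054,0],"delta_rot": [0,0,0],"claw": 50},
    {"delta_pos": [-0.0059,0.059,0],"delta_rot": [0,0,0],"claw": 50},
    {"delta_pos": [-0.0063,0.064,0],"delta_rot": [0,0,0],"claw": 50},
    {"delta_pos": [-0.0068,0.069,0],"delta_rot": [0,0,0],"claw": 50},
    {"delta_pos": [-0.0073,0.074,0],"delta_rot": [0,0,0],"claw": 50},
    {"delta_pos": [-0.0078,0.079,0],"delta_rot": [0,0,0],"claw": 50},
    {"delta_pos": [-0.0083,0.084,0],"delta_rot": [0,0,0],"claw": 50},
    {"delta_pos": [-0.0088,0.089,0],"delta_rot": [0,0,0],"claw": 50},
    {"delta_pos": [-0.0093,0.094,0],"delta_rot": [0,0,0],"claw": 50},
    {"delta_pos": [-0.0098,0.099,0],"delta_rot": [0,0,0],"claw": 50}
  ]
}}

```text
time: 10.0
eef_pos: [0.5551, -0.0231, 0.0281]
tcp_rot: [0.475, 0.524, -0.475, 0.523]
contact_force: [-0.8, -1.2, 0.6]
opening: 0.589
```

>>> {"api": "play_rows", "payload": {
  "targets": [
    {"delta_pos": [-0.0005,0.005,0],"delta_rot": [0,0,0],"claw": 50},
    {"delta_pos": [-0.001,0.01,0],"delta_rot": [0,0,0],"claw": 50},
    {"delta_pos": [-0.0015,0.015,0],"delta_rot": [0,0,0],"claw": 50},
    {"delta_pos": [-0.002,0.02,0],"delta_rot": [0,0,0],"claw": 50},
    {"delta_pos": [-0.0025,0.025,0],"delta_rot": [0,0,0],"claw": 50},
    {"delta_pos": [-0.003,0.03,0],"delta_rot": [0,0,0],"claw": 50},
    {"delta_pos": [-0.0035,0.035,0],"delta_rot": [0,0,0],"claw": 50},
    {"delta_pos": [-0.004,0.04,0],"delta_rot": [0,0,0],"claw": 50},
    {"delta_pos": [-0.0045,0.045,0],"delta_rot": [0,0,0],"claw": 50},
    {"delta_pos": [-0.005,0.05,0],"delta_rot": [0,0,0],"claw": 50},
    {"delta_pos": [-0.0055,0.055,0],"delta_rot": [0,0,0],"claw": 50},
    {"delta_pos": [-0.0059,0.06,0],"delta_rot": [0,0,0],"claw": 50},
    {"delta_pos": [-0.0064,0.065,0],"delta_rot": [0,0,0],"claw": 50},
    {"delta_pos": [-0.0069,0.07,0],"delta_rot": [0,0,0],"claw": 50},
    {"delta_pos": [-0.0074,0.075,0],"delta_rot": [0,0,0],"claw": 50},
    {"delta_pos": [-0.0079,0.08,0],"delta_rot": [0,0,0],"claw": 50},
    {"delta_pos": [-0.0084,0.085,0],"delta_rot": [0,0,0],"claw": 50},
    {"delta_pos": [-0.0089,0.09,0],"delta_rot": [0,0,0],"claw": 50},
    {"delta_pos": [-0.0094,0.095,0],"delta_rot": [0,0,0],"claw": 50}
  ]
}}

```text
time: 11.58
eef_pos: [0.5455, 0.0724, 0.028]
tcp_rot: [0.475, 0.524, -0.475, 0.523]
contact_force: [-0.3, -0.9, 0.7]
opening: 0.587
```

```bash
python3 - <<'E'
from h import *
s,R=tool()
c=ctrl.calibration('wrist');w=ctrl.read_camera('wrist');cv2.imwrite('pics/w6.png',w)
H,S,V=hsv(w)
for A,m,cc in blobs((H>8)&(H<24)&(S>60)&(S<190),3000): print('tan',A,cc,ray('wrist',[cc],.03,c))
h=np.array([-.0970,.9953])
d=s['eef_pos'][:2]+.06*h
print('expect dish',d,'to spot',np.array([.581,.2755])-d)
E
```

```text
t 11.58 p [0.5455 0.0724 0.028 ] x [-0.002  0.    -1.   ] y [ 0.995  0.097 -0.002] F [-0.3 -0.9  0.7] op 0.587 q6 -0.15
tan 27793 [255.84193862 122.68013529] [[0.53971202 0.13751022]]
expect dish [0.53972342 0.1321491 ] to spot [0.04127658 0.1433509 ]
```

>>> {"api": "play_rows", "payload": {
  "targets": [
    {"delta_pos": [-0.0005,0.005,0],"delta_rot": [0,0,0],"claw": 50},
    {"delta_pos": [-0.001,0.01,0],"delta_rot": [0,0,0],"claw": 50},
    {"delta_pos": [-0.0015,0.015,0],"delta_rot": [0,0,0],"claw": 50},
    {"delta_pos": [-0.002,0.02,0],"delta_rot": [0,0,0],"claw": 50},
    {"delta_pos": [-0.0025,0.025,0],"delta_rot": [0,0,0],"claw": 50},
    {"delta_pos": [-0.003,0.03,0],"delta_rot": [0,0,0],"claw": 50},
    {"delta_pos": [-0.0035,0.035,0],"delta_rot": [0,0,0],"claw": 50},
    {"delta_pos": [-0.004,0.04,0],"delta_rot": [0,0,0],"claw": 50},
    {"delta_pos": [-0.0045,0.045,0],"delta_rot": [0,0,0],"claw": 50},
    {"delta_pos": [-0.005,0.05,0],"delta_rot": [0,0,0],"claw": 50},
    {"delta_pos": [-0.0053,0.054,0],"delta_rot": [0,0,0],"claw": 50},
    {"delta_pos": [-0.0056,0.057,0],"delta_rot": [0,0,0],"claw": 50},
    {"delta_pos": [-0.0057,0.058,0],"delta_rot": [0,0,0],"claw": 50},
    {"delta_pos": [-0.005,0.053,0],"delta_rot": [0,0,0],"claw": 50},
    {"delta_pos": [-0.0045,0.048,0],"delta_rot": [0,0,0],"claw": 50},
    {"delta_pos": [-0.0045,0.048,0],"delta_rot": [0,0,0],"claw": 50}
  ]
}}

```text
time: 12.97
eef_pos: [0.5411, 0.1203, 0.028]
tcp_rot: [0.475, 0.524, -0.476, 0.523]
contact_force: [0.1, 1.5, 0.3]
opening: 0.587
```

```bash
python3 - <<'E'
from h import *
s,R=tool()
c=ctrl.calibration('wrist');w=ctrl.read_camera('wrist');cv2.imwrite('pics/w7.png',w)
H,S,V=hsv(w)
for A,m,cc in blobs((H>8)&(H<24)&(S>60)&(S<190),3000):
    e=ray('wrist',[cc],.03,c)[0]; d=e-[0,.0053]; print('tan',A,cc,'dish',d,'to spot',np.array([.581,.2755])-d)
    v=np.array([.581,.2755])-d;a=np.degrees(np.arctan2(v[0],v[1]));print('heading',a,np.linalg.norm(v))
    for off in(.07,.06): print(off,d-off*v/np.linalg.norm(v)-s['eef_pos'][:2])
    print('turn',-(a+5.6)/180)
E
```

```text
t 12.97 p [0.5411 0.1203 0.028 ] x [-0.002  0.001 -1.   ] y [ 0.995  0.097 -0.002] F [0.1 1.5 0.3] op 0.587 q6 -0.06
tan 29627 [255.26209201  96.55334661] dish [0.53402213 0.19004811] to spot [0.04697787 0.08545189]
heading 28.800149989262845 0.0975138247591554
0.07 [-0.04075848  0.00841644]
0.06 [-0.03594092  0.01717949]
turn -0.19111194438479356
```

View pics/w7.png

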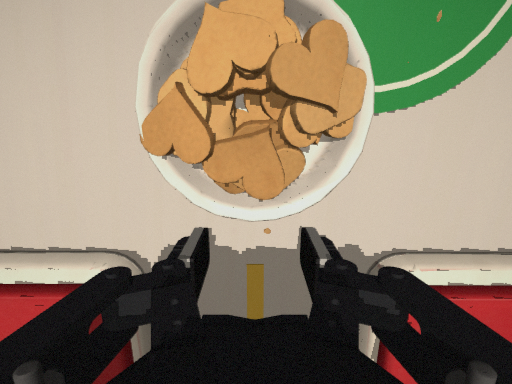

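>>> {"api": "play_rows", "payload": {
  "targets": [
    {"delta_pos": [-0.008,0.002,0],"delta_rot": [0,0,-0.032],"claw": 50},
    {"delta_pos": [-0.016,0.003,0],"delta_rot": [0,0,-0.064],"claw": 50},
    {"delta_pos": [-0.024,0.005,0],"delta_rot": [0,0,-0.096],"claw": 50},
    {"delta_pos": [-0.031,0.006,0],"delta_rot": [0,0,-0.128],"claw": 50},
    {"delta_pos": [-0.037,0.007,0],"delta_rot": [0,0,-0.16],"claw": 50},
    {"delta_pos": [-0.041,0.008,0],"delta_rot": [0,0,-0.191],"claw": 50},
    {"delta_pos": [-0.041,0.008,0],"delta_rot": [0,0,-0.191],"claw": 50},
    {"delta_pos": [-0.041,0.008,0],"delta_rot": [0,0,-0.191],"claw": 50},
    {"delta_pos": [-0.0395,0.0107,0],"delta_rot": [0,0,-0.191],"claw": 50},
    {"delta_pos": [-0.038,0.0133,0],"delta_rot": [0,0,-0.191],"claw": 50},
    {"delta_pos": [-0.0367,0.016,0],"delta_rot": [0,0,-0.191],"claw": 50},
    {"delta_pos": [-0.035,0.0186,0],"delta_rot": [0,0,-0.191],"claw": 50},
    {"delta_pos": [-0.0335,0.0212,0],"delta_rot": [0,0,-0.191],"claw": 50},
    {"delta_pos": [-0.032,0.0238,0],"delta_rot": [0,0,-0.191],"claw": 50},
    {"delta_pos": [-0.03,0.0273,0],"delta_rot": [0,0,-0.191],"claw": 50},
    {"delta_pos": [-0.028,0.0308,0],"delta_rot": [0,0,-0.191],"claw": 50},
    {"delta_pos": [-0.026,0.0343,0],"delta_rot": [0,0,-0.191],"claw": 50},
    {"delta_pos": [-0.024,0.0378,0],"delta_rot": [0,0,-0.191],"claw": 50},
    {"delta_pos": [-0.022,0.0413,0],"delta_rot": [0,0,-0.191],"claw": 50}
  ]
}}

```text
time: 14.6
eef_pos: [0.5192, 0.1622, 0.028]
tcp_rot: [-0.609, -0.361, 0.609, -0.359]
contact_force: [-0.2, -0.9, 0.4]
opening: 0.584
```

```bash
cat > m.py <<'E'
from h import *
s,R=tool()
c=ctrl.calibration('wrist');w=ctrl.read_camera('wrist')
H,S,V=hsv(w);f=np.array([-R[1,1],R[0,1]])*1.0;f*=np.sign(f[1])
for A,m,cc in blobs((H>8)&(H<24)&(S>60)&(S<190),3000):
    d=ray('wrist',[cc],.03,c)[0]-.0053*f;print('tan',A,cc,'dish',d,'rel fwd/lat',(d-s['eef_pos'][:2])@f,(d-s['eef_pos'][:2])@[f[1],-f[0]],'to spot',np.array([.581,.2755])-d,'f',f)
E
python3 m.py
```

```text
t 14.6 p [0.5192 0.1622 0.028 ] x [-0.001  0.002 -1.   ] y [ 0.876 -0.482 -0.002] F [-0.2 -0.9  0.4] op 0.584 q6 0.62
tan 27796 [252.79371133 122.27356454] dish [0.54700217 0.21532379] rel fwd/lat 0.05995875124692435 -0.0012595389198840734 to spot [0.03399783 0.06017621] f [0.48229996 0.87600382]
```

>>> {"api": "play_rows", "payload": {
  "targets": [
    {"delta_pos": [0.002,0.0035,0],"delta_rot": [0,0,0],"claw": 50},
    {"delta_pos": [0.004,0.007,0],"delta_rot": [0,0,0],"claw": 50},
    {"delta_pos": [0.006,0.0106,0],"delta_rot": [0,0,0],"claw": 50},
    {"delta_pos": [0.008,0.0142,0],"delta_rot": [0,0,0],"claw": 50},
    {"delta_pos": [0.01,0.0177,0],"delta_rot": [0,0,0],"claw": 50},
    {"delta_pos": [0.012,0.0212,0],"delta_rot": [0,0,0],"claw": 50},
    {"delta_pos": [0.014,0.0248,0],"delta_rot": [0,0,0],"claw": 50},
    {"delta_pos": [0.016,0.0283,0],"delta_rot": [0,0,0],"claw": 50},
    {"delta_pos": [0.018,0.0319,0],"delta_rot": [0,0,0],"claw": 50},
    {"delta_pos": [0.02,0.0354,0],"delta_rot": [0,0,0],"claw": 50},
    {"delta_pos": [0.022,0.039,0],"delta_rot": [0,0,0],"claw": 50},
    {"delta_pos": [0.024,0.0425,0],"delta_rot": [0,0,0],"claw": 50},
    {"delta_pos": [0.026,0.046,0],"delta_rot": [0,0,0],"claw": 50},
    {"delta_pos": [0.028,0.0496,0],"delta_rot": [0,0,0],"claw": 50},
    {"delta_pos": [0.03,0.0531,0],"delta_rot": [0,0,0],"claw": 50},
    {"delta_pos": [0.0315,0.056,0],"delta_rot": [0,0,0],"claw": 50},
    {"delta_pos": [0.033,0.058,0],"delta_rot": [0,0,0],"claw": 50},
    {"delta_pos": [0.034,0.06,0],"delta_rot": [0,0,0],"claw": 50},
    {"delta_pos": [0.034,0.06,0],"delta_rot": [0,0,0],"claw": 50}
  ]
}}

```text
time: 16.23
eef_pos: [0.5539, 0.2231, 0.0282]
tcp_rot: [0.609, 0.361, -0.608, 0.359]
contact_force: [0.3, -0.1, -0.1]
opening: 0.584
```

```bash
python3 m.py
```

```text
t 16.23 p [0.5539 0.2231 0.0282] x [-0.     0.003 -1.   ] y [ 0.876 -0.482 -0.001] F [ 0.3 -0.1 -0.1] op 0.584 q6 0.71
tan 27689 [252.76196323 121.74332768] dish [0.58182583 0.27640612] rel fwd/lat 0.0601683690535284 -0.0012294875104201758 to spot [-0.00082583 -0.00090612] f [0.48204003 0.87614829]
```

>>> {"api": "play_rows", "payload": {
  "targets": [
    {"delta_pos": [-0.002,-0.004,0],"delta_rot": [0,0,0],"claw": 50},
    {"delta_pos": [-0.005,-0.009,0],"delta_rot": [0,0,0],"claw": 50},
    {"delta_pos": [-0.01,-0.018,0],"delta_rot": [0,0,0],"claw": 50},
    {"delta_pos": [-0.015,-0.027,0.002],"delta_rot": [0,0,0],"claw": 50},
    {"delta_pos": [-0.018,-0.032,0.02],"delta_rot": [0,0,0],"claw": 50},
    {"delta_pos": [-0.018,-0.032,0.05],"delta_rot": [0,0,0],"claw": 50},
    {"delta_pos": [-0.018,-0.032,0.08],"delta_rot": [0,0,0],"claw": 50},
    {"delta_pos": [-0.018,-0.032,0.11],"delta_rot": [0,0,0],"claw": 50},
    {"delta_pos": [-0.018,-0.032,0.14],"delta_rot": [0,0,0],"claw": 50},
    {"delta_pos": [-0.03,-0.06,0.17],"delta_rot": [0,0,0],"claw": 50},
    {"delta_pos": [-0.04,-0.09,0.18],"delta_rot": [0,0,0],"claw": 50},
    {"delta_pos": [-0.04,-0.12,0.18],"delta_rot": [0,0,0],"claw": 50},
    {"delta_pos": [-0.04,-0.15,0.18],"delta_rot": [0,0,0],"claw": 50},
    {"delta_pos": [-0.04,-0.15,0.18],"delta_rot": [0,0,0],"claw": 50},
    {"delta_pos": [-0.04,-0.15,0.18],"delta_rot": [0,0,0],"claw": 50}
  ]
}}

```text
time: 17.53
eef_pos: [0.5132, 0.0712, 0.2083]
tcp_rot: [0.61, 0.36, -0.609, 0.358]
contact_force: [-0.8, 0.6, 0.4]
opening: 0.589
```

```bash
python3 - <<'E'
from h import *
s,R=tool()
a=ctrl.read_camera('side');t=ctrl.read_camera('top')
cv2.imwrite('pics/f.png',np.hstack([cv2.resize(t[100:300,80:400],(440,275)),cv2.resize(a[140:340,100:360],(358,275))]))
E
```

```text
t 17.53 p [0.5132 0.0712 0.2083] x [ 0.     0.003 -1.   ] y [ 0.874 -0.485 -0.001] F [-0.8  0.6  0.4] op 0.589 q6 0.45
```

View pics/f.png

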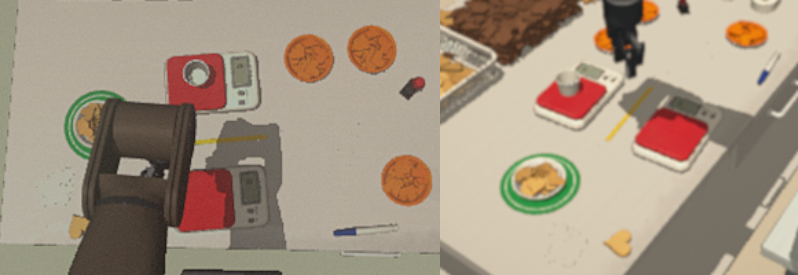

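The side view (right) shows the dish standing centred on the green spot at about (540,182). The cup, marker, stamp and heart cookie are where they were, and the arm is clear.

```bash
python3 -c "
from plant import ctrl
print(ctrl.sign_off())"
```

```text
the job is handed in; nothing more can be done
None
```

I pushed the dish through the gap and onto the green spot with two fingertips set 50 mm apart, then backed off, lifted clear and handed the job in at about 17.6 s.

- **Position:** the last wrist-camera measurement, taken just before I backed off, put the dish centre about 1 mm from my estimate of the spot centre. The final side view shows it standing flat and well inside the green. The arm partly hides it in the final top view.
- **In the gap:** the wrist view at the entrance showed the dish centred on the lane to about 1 mm. On leaving the gap it was still seated the same way between the fingertips, but I took no picture midway through.
- **Forces:** the force read at the end of each push was below about 2 N. The highest reading was about 7 N straight up, when I touched the table on purpose to find the fingertip height.
- **Bystanders:** the cup, stamp, marker and loose cookie look unmoved in the final pictures, though I compared them only by eye.

None of the checks failed or disagreed.

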